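Latch the drop front of a printing-block chest

TASK

Fasten the drop front of the wooden block chest with the draw latch on its roof: swing the claw over so that its lip drops in front of the keeper on the door and draw it back until it bites, then swing the lever up and over until it lies flat on its rubber buffer and the door is pulled shut. Do not jam the claw down on the keeper, stop pressing as soon as the lever is home, and leave the tools, jars and blocks around where they are.

Things in the scene. Friction and masses are not known exactly. Their poses are not given: they have to be found in the camera images.
- chest: Wooden chest of printing blocks, fixed: 200 mm deep (its x), 360 wide (y), flat roof 180 above the table; dark battens, steel corner irons. Origin: centre of its underside. Its x points from the door side (front, towards the robot) to the back, z up. The latch lies along its x on the middle (y = 0) of the roof.
- door (a joint): Drop-front door (24 mm board, top edge level with the roof, keeper on its middle), hinged along its bottom edge, rad, 0 = shut. A foam pad inside holds it ajar by about 0.045 (8 mm at the top). It takes about 75 N at the keeper to pull it shut; only the latch can, and it then ends at about 0.012 (2 mm).
- keeper: Steel keeper on the middle of the door's top edge: a plate 16 mm wide, 5 thick, leaning 15 degrees forward (top towards -x), top edge 16 mm above the roof. Origin: middle of its front (-x) face, 7.3 mm below its top, 8.5 above the roof. x towards the latch, z up.
- claw_hook: Hook end of the claw (steel strap 18 mm wide, 4 thick). Origin: middle of the inner face of the down-turned lip, 97 mm out from the pin and 8 below it, claw level. Then x points back to the pin, z up; the lip reaches 5.6 mm below the origin and is 5 thick; the strap's underside is 8.5 above it. Hooked: this origin 0 to 10 mm in front (-x) of the keeper's origin and at its height; drawn tight they nearly coincide.
- thumb_tab (a point): Middle of the thumb tab on the hook end: a plate 18 mm wide across the claw, 4 thick, rising 21 above the strap when the claw is level. It lies 6 mm outwards (-x) of the hook origin and 24.5 above it in the claw's own axes. The place to pinch the claw, across its 18 mm width (along the chest's y).
- claw_pin (a point): Pin joining claw to lever, 18 mm from the lever's pivot, nearly on the line from pivot to lever end. The claw turns on it with a stiff rub (0.04 N m): it stays at any angle and turns along with the lever, so the swinging lever lifts it off the keeper again unless it has first been drawn back tight against the keeper (10 to 20 N pull, of which 5 is the lever's rub).
- lever_pivot (a point): Fixed pivot of the lever, 33 mm in front (-x) of the chest's middle and 16 above the roof; it turns about the chest's y. The axes are the chest's.
- lever_end (a point): Middle of the lever's outer face at its free end. The lever's handle is a steel plate 30 mm wide, 4 thick, from 24 to 80 mm from the pivot. This point is 79 mm along it and 6 mm off the line through the pivot, on the face that looks up when closed and towards the robot when the lever stands upright.
- lever (a joint): Lever angle, rad: 0 = closed, flat, pointing to the chest's back, on its buffer; 1.57 upright; open stop 1.70. It rubs with 0.09 N m and stays where left; pulling the claw forward opens it. Claw hooked, closing takes up to 10 N at the end, most at 1.1 to 0.4. Past centre (about 0.1) the load drops, but it may stay a few mm high: press until it meets the firm buffer, 40 N is too much.
- latch_base: Steel base plate of the latch on the roof (98 by 40 mm, 3 thick) with two ears at the pivot (24 mm high) and the rubber buffer, 55 mm behind the pivot, its top 18 above the roof. Origin: on the roof under the pivot.
- lever_grip: Handle plate of the lever; origin in the middle of its free end, 79 mm from the pivot, x along the lever away from the pivot, z out of its outer face.
- pigment_jar: White jar with yellow cap, 48 mm wide, 65 tall, on the chest's roof to one side; leave alone. Origin: centre of underside.
- border_block: Small wooden printing block with a grip, 85 by 45 mm, 60 tall, on the roof on the other side; leave alone. Origin: centre of underside.
- big_block: Large wooden printing block with a grip, 160 by 110 mm, 75 tall, on the table; leave alone. Origin: centre of underside.
- water_bottle: Red bottle, 68 mm wide, 200 tall, on the table; leave alone. Origin: centre of underside.
- steel_bowl: Steel bowl, 110 mm wide, 50 tall, on the table; leave alone. Origin: centre of underside.
- mallet: Wooden mallet lying on the table; leave alone. Origin: centre of underside.
- stencil_brush: Brush lying on the table; leave alone. Origin: centre of underside.

How it is judged (in metres and radians):
On the way:
1. the claw's lip hangs in front of the keeper, reaching 5 mm or more below its top edge, with the lever still raised (x of claw_hook in the frame of keeper between -0.012 and 0.004 m and z of claw_hook in the frame of keeper between -0.012 and 0.008 m and value of joint lever above 0.7 rad), for 0.2 s.
At the end, for the whole second after the job is handed in: Lever flat on its buffer (below 0.03 rad) and at rest, door drawn shut (below 0.02 rad), the claw still hooked: lip face at most 12 mm in front of the keeper face, overlapping it in height by 5 mm or more; bystanders within 30 mm of where they stood (value of joint lever below 0.03 rad and value of joint door below 0.02 rad and x of claw_hook in the frame of keeper between -0.012 and 0.004 m and z of claw_hook in the frame of keeper between -0.012 and 0.008 m and velocity of joint lever between -0.05 and 0.05 rad/s); the robot touches nothing.
It fails at once if the claw is jammed against the keeper with more than 35 N while the lever is still raised (contact force between claw_hook and keeper above 35 N and value of joint lever above 1.25 rad).
It fails at once if the lever is forced or slammed onto its buffer with more than 40 N (contact force between lever_grip and latch_base above 40 N).
It fails at once if a jar, block or tool standing around is moved by more than 30 mm (distance of any of pigment_jar, border_block, big_block, water_bottle, steel_bowl, mallet, stencil_brush from where it was at the start of the episode above 0.03 m).
It also fails if it takes over 61 s, if anything falls off the work surface, if the arm or the gripper's body presses on something with over 40 N, if the wrist force passes 120 N, or if a joint passes its speed limit or range.

ROBOT

A 6-joint arm with a two-finger parallel gripper is mounted at the origin on the work surface. World frame = base frame: x ahead of the robot, y to its left, z up, the work surface at z = 0. Lengths are in mm, angles in rad, forces in N, time in s.
With the tool pointing down it reaches from about 400 to 925 mm from the base axis. Payload 12.5 kg.
Tool frame: the origin (TCP) lies at the very end of the fingers, on their centre line; the grasp point (between the pads) lies 19 mm behind it; z points along the fingers, y is the direction in which the jaws open and shut (so a half turn about z gives the same grasp; the last joint's range is limited). The gripper opens to 95 mm and grips with 3 to 60 N. Pads are 20 mm wide; open, the fingers measure 119 mm over their backs; the gripper's body (75 mm by 180 mm) begins 59 mm behind the grasp point.
Start: joints at [-1.321, 0.491, 1.559, -0, 1.092, -0.106], TCP at [217.736, -585.865, 214.661] pointing down, gripper open.
Joint ranges: [-3.1, 3.1], [-0.84, 2.19], [0.05, 2.79], [-1.13, 4.28], [0.06, 2.93], [-2.69, 2.69]. Speed limits (rad/s): [2.22, 2.22, 2.79, 3.14, 3.14, 3.14].

INTERFACE

Orientations are given as [roll, pitch, yaw] about the fixed x, y, z axes, in that order (R = Rz(yaw) Ry(pitch) Rx(roll)).
In Python, from cell import env gives the robot as it stands. The module is installed in compiled form; this text tells all that it offers.
- The arm moves only by the tool carry_out, never from a script. Its argument "deltas" is one flat list of numbers, 7 for each row, row after row: the turn, a rotation vector about the tool's x, y, z in rad, then the shift along the tool's x, y, z in cm, then the finger opening in cm, from 0 to 9.51. In form: [wx, wy, wz, x, y, z, gripper, wx, wy, wz, x, y, z, gripper, ...]. A call has 1 to 12 rows; each row is the pose to reach, as a shift and turn from the pose measured when the call began, along the tool's axes at that moment; what a row does not reach only later rows make up. A row lasts 1/10 s, in which the tool goes at most 50 mm and 8.59 degrees, less where a joint would pass 70% of its speed; a pose out of reach is approached as far as the arm can. A call with a gripper value outside its range is refused whole. The fingers move at their own pace and stop on an object; the grip force is fixed at half the most. Time passes only in rows, so rows that repeat a pose let the fingers close. It gives the time, the measured TCP pose, the force and the opening at its end, in the units of the state.
- env.state(): the state, without advancing time (a new reading comes with each control period).
- env.read_camera(name): name is "side" or "top" or "wrist"; returns a dict with "img" (384x512x3 uint8, red, green, blue), "range_z" (384x512 float32, mm along the optical axis (not along the pixel's ray), 0 where there is no reading), "fov_y" (degrees; the focal length in pixels is half the picture's height over the tangent of half this angle, whatever the lens; pixels are square), "cx", "cy" (the principal point, pixels), "k1" (the pictures are not rectified: a ray, as slopes to the right and down, at radius r is drawn at 1 + k1 r^2 times it, then the intrinsics apply), "extrinsics" (4x4, takes a point from world to camera coordinates); the wrist camera has in their place "T_tool_cam" (4x4, takes a point from camera to tool coordinates, whose origin is the TCP and whose axes are the flange's). Camera axes: x right, y down, z forward; pixel columns grow to the right and rows downward; lengths in mm; the calibration is good to about 2 mm. A picture is of the moment at which its call begins: read the wrist's pose just before it.
- env.job_done(): hands the job in, once; it reports no verdict.
The state is a dict: "t": time; "joints": joint angles; "qvel": joint speeds; "tau": joint torques, N m; "eef_pos": TCP position; "tcp_rot": TCP orientation; "ft_force": force on the tool from outside, world axes, zero at the start; "moment": the same for the moment, N m; "opening": opening from 0.0 (shut) to 1.0 (fully open).
Only numpy, scipy, OpenCV 4.12 (cv2) and the standard library are available. Lean on these libraries where they do the work, as an engineer would, in place of code of your own. Each camera call takes 0.05 s, during which the arm holds its last target. There are 200 camera calls.

## Working session

There is one attempt and no reset: what is moved stays moved. The work goes in short steps, Python scripts to look and compute and a tool call to move; the robot and the scene stay as the last step left them, time stands still between calls to the robot, and variables do not carry over. Pictures are saved under pics/ and viewed, about 8 in all and at most 12, crops included, and the job is handed in when it is done.

Besides the shell and the picture viewer there is one more tool, called by a JSON object that holds its "op" and its "data". carry_out: Moves the arm, as the interface text tells. Its arguments: {"type":"object","properties":{"deltas":{"type":"array","items":{"type":"number"}}},"required":["deltas"]}

```bash
mkdir -p pics; cat > h.py <<'E'
import numpy as np, cv2
from scipy.spatial.transform import Rotation as R
from cell import env
def cam(n):
    s=env.state(); c=env.read_camera(n)
    f=192/np.tan(np.radians(c['fov_y'])/2)
    if n=='wrist':
        T=np.eye(4); T[:3,:3]=R.from_euler('xyz',s['tcp_rot']).as_matrix(); T[:3,3]=s['eef_pos']
        W=T@np.array(c['T_tool_cam'])
    else: W=np.linalg.inv(np.array(c['extrinsics']))
    K=np.array([[f,0,c['cx']],[0,f,c['cy']],[0,0,1.]])
    return c,K,W
def cloud(c,K,W):
    v,u=np.mgrid[0:384,0:512]
    p=cv2.undistortPoints(np.stack([u,v],-1).reshape(-1,1,2).astype(np.float64),K,None) if False else None
    xd=(u-K[0,2])/K[0,0]; yd=(v-K[1,2])/K[1,1]; x,y=xd.copy(),yd.copy()
    for _ in range(10):
        s=1+c['k1']*(x*x+y*y); x,y=xd/s,yd/s
    z=c['range_z']; P=np.stack([x*z,y*z,z],-1)@W[:3,:3].T+W[:3,3]
    P[z==0]=np.nan
    return P
def save(n,img,crop=None,k=1):
    if crop: img=img[crop[1]:crop[3],crop[0]:crop[2]]
    cv2.imwrite('pics/'+n,cv2.resize(img[...,::-1],None,fx=k,fy=k,interpolation=cv2.INTER_CUBIC))
E
python3 - <<'E'
from h import *
a=cam('side');b=cam('top')
for n,q in(('s',a),('t',b)):np.save(n+'.npy',cloud(*q));print(q[0]['fov_y'],q[0]['k1'],q[2].round(2).tolist())
save('a.png',np.vstack([a[0]['img'],b[0]['img']]),k=.78)
np.save('si.npy',a[0]['img']);np.save('ti.npy',b[0]['img']);print(env.state())
E
```

```text
50.43078042824496 -0.02701469619823879 [[-0.99, -0.06, 0.09, 397.55], [-0.11, 0.49, -0.86, 1144.85], [0.01, -0.87, -0.5, 795.93], [0.0, 0.0, 0.0, 1.0]]
47.60028174934143 -0.061822336068859216 [[0.02, -0.99, 0.16, 326.42], [-1.0, -0.02, -0.01, 13.73], [0.01, -0.15, -0.99, 1580.6], [0.0, 0.0, 0.0, 1.0]]
{'t': 0.1, 'joints': array([-1.32061966e+00,  4.91476026e-01,  1.55938450e+00, -1.84255707e-05,
        1.09169021e+00, -1.05579506e-01]), 'qvel': array([-3.67309182e-04, -3.13077166e-03, -2.67067622e-03, -4.22091340e-04,
        8.70361657e-05, -1.07459605e-03]), 'tau': array([ 3.23238764e-04, -6.13625479e+01, -2.58603770e+01,  6.93444139e-02,
        4.70384373e-02, -5.18171328e-05]), 'eef_pos': array([ 217.66363252, -585.64819606,  214.13600974]), 'tcp_rot': array([-3.14063818e+00, -8.47145527e-05,  3.55764630e-01]), 'ft_force': array([-0.23047741,  1.01088528, -0.25552173]), 'moment': array([0.02971735, 0.05051427, 0.01482397]), 'opening': 0.9990515753122781}
```

View pics/a.png

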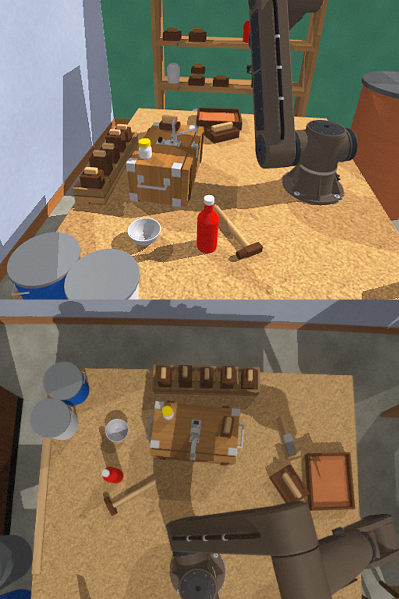

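The side view (upper) shows the chest near (165,165), and the top view (lower) shows it near (195,133) with the latch in the middle. The jar is at left, the border block at right and the arm is clear. Next I'll crop the latch and measure the chest.

```bash
python3 - <<'E'
from h import *
S=np.load('s.npy');T=np.load('t.npy');si=np.load('si.npy');ti=np.load('ti.npy')
A=cv2.resize(si[125:275,155:275],None,fx=4,fy=4,interpolation=2)
B=cv2.resize(ti[120:220,180:320],None,fx=4,fy=4,interpolation=2);B=np.vstack([B,np.zeros((200,560,3),np.uint8)])
A=A[:600,:240*2]
cv2.imwrite('pics/b.png',cv2.resize(np.hstack([A,B]),None,fx=.76,fy=.76)[...,::-1])
m=(abs(T[...,2]-180)<6)&(T[...,0]>300)&(T[...,0]<750)
m=cv2.morphologyEx(m.astype(np.uint8),cv2.MORPH_OPEN,np.ones((3,3)))
n,l,st,ce=cv2.connectedComponentsWithStats(m)
i=1+np.argmax(st[1:,4]);P=T[m>0]
P=P[(abs(P[:,0]-np.median(P[:,0]))<200)&(abs(P[:,1]-np.median(P[:,1]))<250)]
print(cv2.minAreaRect(P[:,:2].astype(np.float32)),np.median(P[:,2]),len(P))
for C in (T,S):
  q=C[(C[...,2]>186)&(C[...,2]<330)&(C[...,0]>300)&(C[...,0]<750)&(abs(C[...,1])<230)]
  print(len(q));
  h=np.unique((q/20).round().astype(int)*20,axis=0,return_counts=True)
  print([(*a,b) for a,b in zip(h[0].tolist(),h[1].tolist()) if b>3])
E
```

```text
((605.4243774414062, 24.924179077148438), (363.52130126953125, 236.51832580566406), 85.84559631347656) 179.61013849997494 5694
974
[(500, 20, 260, 7), (500, 20, 280, 4), (500, 40, 240, 4), (500, 40, 260, 12), (500, 40, 280, 8), (520, 20, 240, 13), (520, 40, 240, 17), (520, 40, 260, 5), (540, 20, 240, 18), (540, 40, 240, 16), (560, 0, 180, 4), (560, 20, 220, 11), (560, 20, 240, 11), (560, 40, 220, 5), (560, 40, 240, 6), (580, -120, 200, 12), (580, -100, 200, 13), (580, -80, 200, 5), (580, 20, 200, 4), (580, 20, 220, 22), (580, 20, 240, 6), (580, 20, 260, 5), (580, 20, 280, 16), (580, 40, 200, 7), (580, 40, 220, 9), (580, 40, 240, 4), (580, 40, 280, 7), (600, -120, 200, 16), (600, -120, 220, 8), (600, -120, 240, 7), (600, -100, 200, 10), (600, -100, 220, 14), (600, -100, 240, 28), (600, -80, 200, 13), (600, -80, 220, 8), (600, 0, 200, 4), (600, 40, 200, 4), (620, -120, 200, 5), (620, -120, 220, 12), (620, -120, 240, 15), (620, -100, 220, 8), (620, -100, 240, 28), (620, -80, 200, 7), (620, -80, 220, 6), (620, 40, 180, 4), (640, -140, 200, 7), (640, -120, 200, 5), (640, -120, 220, 6), (6
[... 1312 characters left out ...]
, -80, 180, 4), (620, -80, 200, 29), (640, -120, 240, 4), (640, -100, 200, 9), (640, -100, 220, 33), (640, -100, 240, 25), (640, -80, 180, 6), (640, -80, 200, 24), (640, 20, 200, 13), (640, 40, 180, 8), (640, 40, 200, 9), (660, -100, 200, 22), (660, -100, 220, 15), (660, -100, 240, 8), (660, -80, 180, 4), (660, -80, 200, 13), (660, 120, 240, 5), (660, 140, 200, 13), (660, 140, 220, 11), (660, 140, 240, 24), (660, 160, 180, 11), (660, 160, 200, 35), (660, 160, 220, 42), (660, 160, 240, 32), (680, 120, 240, 10), (680, 140, 240, 23), (680, 160, 180, 9), (680, 160, 200, 39), (680, 160, 220, 40), (680, 160, 240, 43), (700, 140, 240, 7), (700, 160, 200, 12), (700, 160, 220, 9), (700, 160, 240, 7)]
```

View pics/b.png

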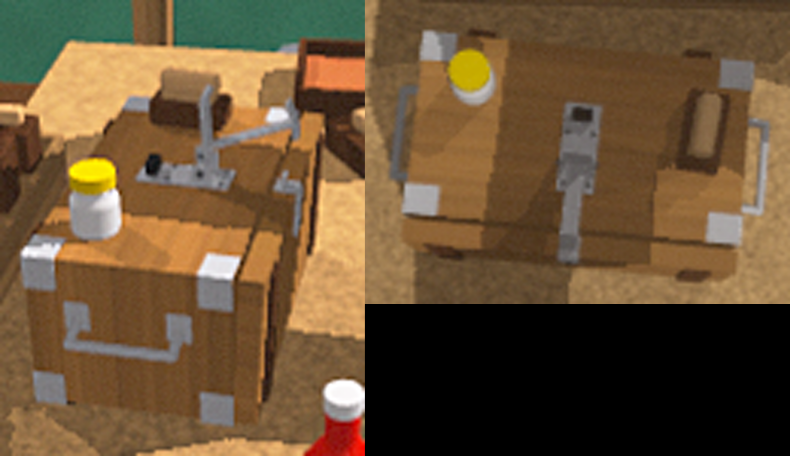

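The latch's lever stands upright and the claw slopes up towards the robot, over the door. Now I'll fit the latch line.

```bash
python3 - <<'E'
from h import *
T=np.load('t.npy');S=np.load('s.npy');ti=np.load('ti.npy').astype(int);si=np.load('si.npy').astype(int)
yaw=np.radians(-4.15);ex=np.array([np.cos(yaw),np.sin(yaw)]);ey=np.array([-ex[1],ex[0]])
def L(P):
    d=P[...,:2]-[605.4,24.9]; return np.stack([d@ex,d@ey,P[...,2]-180],-1)
for n,C,im in(('top',T,ti),('side',S,si)):
    q=L(C);g=(im.max(-1)-im.min(-1)<25)
    m=g&(abs(q[...,1])<30)&(q[...,2]>12)&(abs(q[...,0])<140)
    p=q[m]
    c=p[(p[:,0]<-45)]; print(n,'claw',len(c));
    for x in range(-130,-20,10):
        k=p[(p[:,0]>=x)&(p[:,0]<x+10)]
        if len(k): print(x,len(k),k[:,1].min().round(1),k[:,1].max().round(1),np.percentile(k[:,2],[0,50,100]).round(1))
    k=p[(p[:,0]>-35)&(p[:,2]>60)];print('lever',k.min(0).round(1),k.max(0).round(1),k.mean(0).round(1), k[k[:,2]>95].mean(0))
    b=q[g&(abs(q[...,1])<40)&(q[...,2]>-3)&(q[...,2]<6.5)&(q[...,0]>-60)&(q[...,0]<60)]
    print('base',len(b),np.percentile(b,[3,97],axis=0).round(1).tolist())
    k=q[(abs(q[...,2])<5)&(abs(q[...,1])<170)&(abs(q[...,0])<140)]
    print('roof x',np.percentile(k[:,0],[.3,99.7]))
c=env.read_camera('wrist');print(c['T_tool_cam'],c['fov_y'])
E
```

```text
top claw 122
-120 14 -9.0 6.6 [58.6 71.9 86.6]
-110 22 -8.6 7.0 [82.1 91.4 98.7]
-100 13 -7.4 8.6 [65.3 68.6 72.9]
-90 16 -8.9 6.4 [61.  65.8 74.6]
-80 18 -8.6 7.5 [55.2 63.3 69.2]
-70 18 -7.6 8.6 [52.9 58.8 61.7]
-60 13 -6.6 6.2 [50.7 53.5 59.6]
-50 19 -8.7 7.5 [46.1 49.9 53.9]
-40 16 -7.7 8.6 [39.8 44.9 51.9]
-30 57 -19.2 16.5 [ 15.8  52.8 104.7]
lever [-23.1 -15.1  60.9] [-16.1  12.5 104.7] [-20.4  -0.4  88.7] [-19.89078511  -0.29835041  99.33087387]
base 186 [[-43.9, -19.1, -2.5], [50.5, 19.0, 5.9]]
roof x [-114.83268576  116.01439982]
side claw 89
-120 14 -4.9 12.5 [59.6 69.8 82.9]
-110 31 -5.3 12.0 [12.9 79.9 97.7]
-100 10 -5.7 11.8 [14.  69.8 72.9]
-90 9 -7.0 11.6 [63.  66.7 68.1]
-80 7 0.9 11.9 [58.1 63.  64.3]
-70 8 0.2 12.5 [54.1 58.5 60. ]
-60 7 1.9 10.5 [48.4 53.3 54.4]
-50 8 -2.7 9.8 [44.9 49.5 50.6]
-40 7 -3.1 12.6 [38.6 45.6 47.4]
-30 84 -18.0 22.0 [ 13.1  48.3 101.4]
lever [-24.1 -14.4  60.2] [-17.7  18.2 101.4] [-20.6   6.4  82. ] [-21.72111305   5.96086028  98.97048604]
base 159 [[-42.7, -16.3, -1.1], [48.3, 23.1, 5.6]]
roof x [-115.34350656  115.78513992]
[[ 2.81142708e-05 -9.71249290e-01 -2.38064729e-01  6.66665136e+01]
 [ 9.99999872e-01  1.47750045e-04 -4.84691115e-04  1.04555959e+00]
 [ 5.05929976e-04 -2.38064685e-01  9.71249170e-01 -1.69460102e+02]
 [ 0.00000000e+00  0.00000000e+00  0.00000000e+00  1.00000000e+00]] 68.18275782380542
```

{"op": "carry_out", "data": {"deltas": [0,0,0,0,0,-10,9.5,0,0,0,0,0,-15,9.5,0,0,0.43,48,-48.4,-18.6,9.5,0,0,0.43,48,-48.4,-18.6,9.5,0,0,0.43,48,-48.4,-18.6,9.5,0,0,0.43,48,-48.4,-18.6,9.5,0,0,0.43,48,-48.4,-18.6,9.5,0,0,0.43,48,-48.4,-18.6,9.5,0,0,0.43,48,-48.4,-18.6,9.5,0,0,0.43,48,-48.4,-18.6,9.5,0,0,0.43,48,-48.4,-18.6,9.5,0,0,0.43,48,-48.4,-18.6,9.5]}}

```text
t: 1.35
eef_pos: [422.7, -131.9, 377.6]
tcp_rot: [-3.141, 0.0, -0.074]
ft_force: [1.1, -1.2, 0.1]
opening: 1.001
```

{"op": "carry_out", "data": {"deltas": [0,0,0,6.5,-17.2,-2.2,9.5,0,0,0,6.5,-17.2,-2.2,9.5,0,0,0,6.5,-17.2,-2.2,9.5,0,0,0,6.5,-17.2,-2.2,9.5,0,0,0,6.5,-17.2,-2.2,9.5,0,0,0,6.5,-17.2,-2.2,9.5]}}

```text
t: 1.95
eef_pos: [500.2, 35.3, 399.3]
tcp_rot: [-3.141, 0.001, -0.073]
ft_force: [-0.2, -0.2, -0.6]
opening: 0.997
```

```bash
cat > m.py <<'E'
from h import *
yaw=np.radians(-4.15);ex=np.array([np.cos(yaw),np.sin(yaw)]);ey=np.array([-ex[1],ex[0]])
def L(P):
    d=P[...,:2]-[605.4,24.9]; return np.stack([d@ex,d@ey,P[...,2]-180],-1)
def prof(q,im,xs,step=5,z0=10,yw=30):
    g=(np.ptp(im.astype(int),axis=-1)<25);p=q[g&(abs(q[...,1])<yw)&(q[...,2]>z0)&(abs(q[...,0])<140)]
    for x in xs:
        k=p[(p[:,0]>=x)&(p[:,0]<x+step)]
        if len(k)>2: print(x,len(k),np.percentile(k[:,1],[2,98]).round(1),np.percentile(k[:,2],[2,50,98]).round(1))
E
python3 - <<'E'
from m import *
c,K,W=cam('wrist');q=L(cloud(c,K,W));im=c['img'];save('c.png',im)
print(env.state()['eef_pos'],env.state()['tcp_rot'],L(env.state()['eef_pos']))
prof(q,im,range(-135,0,5))
g=(np.ptp(im.astype(int),axis=-1)<25);b=q[g&(abs(q[...,1])<40)&(q[...,2]>-1)&(q[...,2]<6)&(q[...,0]>-60)&(q[...,0]<60)];print(np.percentile(b,[2,98],axis=0).round(1))
E
```

```text
[500.06837563  34.49808732 399.3625944 ] [-3.14118715e+00  7.70643108e-04 -7.39715893e-02] [-105.75003882    1.95029822  219.3625944 ]
-115 16 [-8.2  6.8] [75.9 80.6 81.7]
-110 32 [-9.3  6.9] [84.5 89.8 94.5]
-105 126 [-9.   7.2] [72.1 94.5 97.3]
-100 74 [-8.7  7.2] [69.5 71.3 73.4]
-95 95 [-21.1   7.2] [ 67.4  69.9 339.8]
-90 517 [-29.7   5. ] [ 66.3 339.  340.2]
-85 4092 [-29.1  29.5] [311.5 339.3 347.7]
-80 17105 [-28.2  28.6] [311.2 335.9 346.8]
-75 669 [-28.9  28.8] [ 60.1 311.  313.3]
-70 60 [-8.8  7.3] [57.5 59.2 60.9]
-65 75 [-8.9  7.3] [55.3 57.2 59.2]
-60 59 [-8.9  7.3] [53.4 55.1 56.8]
-55 75 [-8.9  7.4] [51.1 53.  55. ]
-50 60 [-9.   7.4] [49.1 51.  52.7]
-45 75 [-9.   7.4] [46.7 48.9 50.4]
-40 60 [-9.   7.4] [45.  46.8 48.4]
-35 60 [-9.   7.4] [43.  45.  46.8]
-30 85 [-18.3  16.5] [21.2 42.5 44.5]
-25 197 [-18.5  16.5] [ 18.4  48.9 100. ]
-20 173 [-21.   19.1] [ 18.8  98.8 100.7]
-15 11 [-22.   20.3] [17.9 19.1 43.8]
-10 19 [-19.5  17.5] [15.8 22.7 24.2]
[[-42.9 -20.    0.3]
 [ 51.6  18.7   4.3]]
```

View pics/c.png

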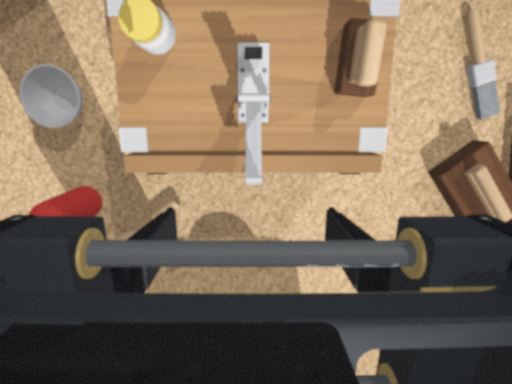

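The claw tip shows at (254,183) and the base at (254,80); both agree with the fitted geometry (claw raised about 23°, tab at local x −105, z 88). I'll descend and pinch the tab.

{"op": "carry_out", "data": {"deltas": [0,0,0,0,0.24,5,9.5,0,0,0,0,0.24,10,9.5,0,0,0,0,0.24,14.5,6,0,0,0,0,0.24,14.5,4,0,0,0,0,0.24,14.5,3,0,0,0,0,0.24,14.5,2.5,0,0,0,0,0.24,14.5,2.5]}}

```text
t: 2.7
eef_pos: [500.5, 31.9, 256.5]
tcp_rot: [-3.141, -0.003, -0.074]
ft_force: [-0.6, 0.0, -0.4]
opening: 0.633
```

{"op": "carry_out", "data": {"deltas": [0,0,0,0,0,0,1.8,0,0,0,0,0,0,1.4,0,0,0,0,0,0,1.0,0,0,0,0,0,0,0.5,0,0,0,0,0,0,0.5]}}

```text
t: 3.2
eef_pos: [500.5, 31.9, 256.5]
tcp_rot: [-3.141, -0.003, -0.074]
ft_force: [0.6, 0.2, -0.9]
opening: 0.216
```

```bash
python3 - <<'E'
from m import *
s=env.state();print(L(s['eef_pos']),s['ft_force'],s['opening']*95.1)
c,K,W=cam('side');q=L(cloud(c,K,W));im=c['img'];save('d.png',im,(165,120,285,210),6)
E
```

```text
[-105.10985154   -0.55963715   76.46299265] [ 0.56116467  0.18220212 -0.8880561 ] 20.49639907310816
```

View pics/d.png

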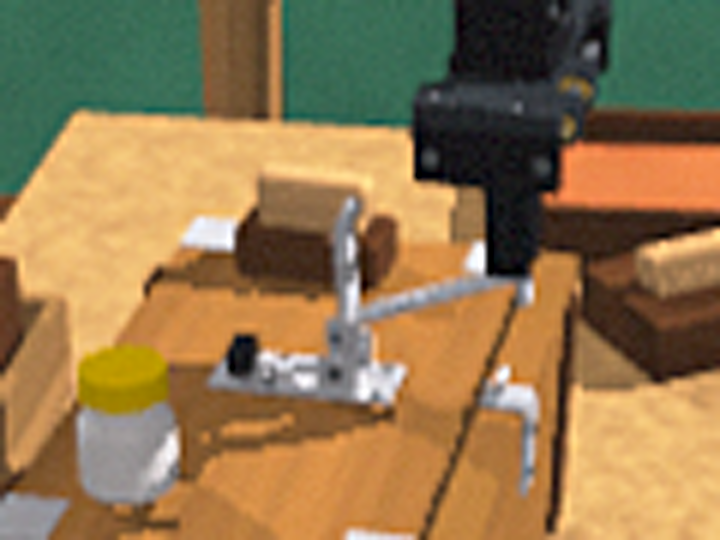

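The finger covers the tab at (510,230), and the lip shows beneath it at (525,290). The keeper is at (510,385) on the door. I'll finish closing.

{"op": "carry_out", "data": {"deltas": [0,0,0,0,0,0.1,0.5,0,0,0,0,0,0.1,0.5,0,0,0,0,0,0.1,0.5,0,0,0,0,0,0.1,0.5]}}

```text
t: 3.65
eef_pos: [500.1, 32.2, 255.4]
tcp_rot: [-3.141, -0.002, -0.074]
ft_force: [-4.8, 2.3, 3.6]
opening: 0.184
```

{"op": "carry_out", "data": {"deltas": [0,0.087,0,-0.35,0,0.8,0.5,0,0.175,0,-0.65,0,1.6,0.5,0,0.262,0,-0.85,0,2.45,0.5,0,0.349,0,-1.0,0,3.3,0.5,0,0.349,0,-1.0,0,3.3,0.5,0,0.349,0,-1.0,0,3.3,0.5]}}

```text
t: 4.25
eef_pos: [489.6, 33.0, 222.4]
tcp_rot: [-3.141, -0.347, -0.074]
ft_force: [-7.3, 1.3, 2.6]
opening: 0.181
```

```bash
python3 - <<'E'
from m import *
s=env.state();print(L(s['eef_pos']),s['tcp_rot'],s['ft_force'],s['opening']*95.1)
c,K,W=cam('side');q=L(cloud(c,K,W));im=c['img'];save('e.png',im,(195,130,275,190),9)
prof(q,im,range(-135,0,5),z0=5)
E
```

```text
[-116.11514326   -0.27628689   42.43469143] [-3.14069686 -0.34659292 -0.07449351] [-7.26429607  1.2817731   2.59465641] 17.207872881039844
-135 11 [13.5 23.3] [ 54.4  71.3 148.6]
-130 28 [-23.1  21.3] [ 44.1  73.9 147.7]
-125 36 [-23.8  21.1] [ 34.7  69.8 149.6]
-120 17 [-15.8  19.5] [ 27.3  61.4 148.9]
-115 15 [ 8.3 17.8] [38.5 51.9 67.8]
-110 5 [-9.7 15.4] [39.  48.8 49.5]
-105 10 [-6.3  9.9] [10.6 37.5 41.7]
-100 5 [0.6 9.2] [11.  40.1 40.6]
-95 4 [3.3 8.2] [39.4 40.4 41. ]
-90 4 [ 3.7 11.9] [40.4 41.  41.7]
-85 4 [-1.4 14. ] [39.3 40.1 41.6]
-80 4 [-2.3  9.5] [39.  39.4 39.9]
-75 4 [-2.3 11.1] [39.4 40.1 40.9]
-70 6 [0.4 7.5] [36.1 39.8 41.4]
-65 4 [ 0.6 12.3] [37.  39.3 40.5]
-60 6 [ 0.8 12.9] [37.3 38.8 40.3]
-55 4 [ 0.4 11.3] [35.9 38.  40.5]
-50 4 [ 0.1 13.3] [35.2 38.4 41.4]
-45 5 [ 2.  12.5] [ 8.  37.5 39.7]
-40 3 [ 1.9 11.2] [37.7 38.8 39.2]
-35 7 [ 0.1 17.9] [36.6 95.9 98.9]
-30 47 [-14.9  21.7] [10.5 64.4 99.3]
-25 47 [-16.9  20.4] [ 5.4 31.4 90.9]
-20 21 [-13.5  23.2] [ 5.9 21.8 41.3]
-15 13 [-15.3  24.5] [ 6.8 21.8 40.1]
-10 3 [16.9 20.9] [12.  14.3 20. ]
```

View pics/e.png

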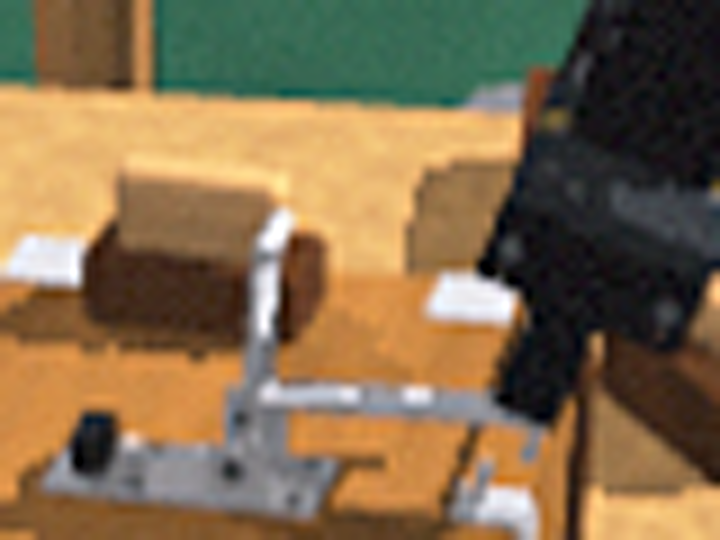

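The lever is against its forward stop and the claw is about level. The lip (530,440) is forward of the keeper (485,475). Next I'll lower it in front of the keeper.

{"op": "carry_out", "data": {"deltas": [0,0.045,0,-0.17,0,0.41,0.5,0,0.091,0,-0.34,0,0.82,0.5,0,0.136,0,-0.47,0,1.25,0.5,0,0.182,0,-0.6,0,1.68,0.5,0,0.182,0,-0.6,0,1.68,0.5,0,0.182,0,-0.6,0,1.68,0.5]}}

```text
t: 4.9
eef_pos: [490.0, 33.0, 204.7]
tcp_rot: [-3.141, -0.525, -0.075]
ft_force: [-2.0, 1.3, 0.3]
opening: 0.18
```

```bash
python3 - <<'E'
from m import *
s=env.state();print(L(s['eef_pos']),s['tcp_rot'],s['ft_force'],s['opening']*95.1)
c,K,W=cam('side');q=L(cloud(c,K,W));im=c['img'];save('f.png',im,(195,130,275,190),9)
prof(q,im,range(-135,0,5),z0=5,yw=16)
E
```

```text
[-115.67892824   -0.30235475   24.69020287] [-3.14077504 -0.52517275 -0.07460357] [-1.9772711   1.26954252  0.30617081] 17.157697315385846
-135 5 [-8.2 15.4] [ 30.8  40.6 110.2]
-130 7 [12.1 15.8] [25.2 46.9 64.5]
-125 14 [-3.1 15.5] [19.9 33.4 57.6]
-120 10 [-9.2 15.7] [12.9 28.8 53.9]
-115 12 [-6.7 15.6] [ 9.5 28.5 39.6]
-110 3 [ 7.2 12.9] [23.2 23.5 29. ]
-105 8 [-1.2  9.6] [ 9.6 19.2 25.5]
-100 8 [-0.2 11.9] [ 6.9 24.4 26.9]
-95 4 [3.9 7.3] [24.5 26.1 29.1]
-90 6 [-2.7 10.6] [26.5 27.5 28.4]
-85 5 [-2.4 11.4] [26.8 28.  30.2]
-80 5 [-2.2  9.3] [28.3 29.1 31.2]
-75 5 [-1.1 10.6] [28.3 29.5 31.3]
-70 6 [-3.  9.] [29.8 31.2 33.7]
-65 4 [-5.6 11.2] [29.3 30.7 31.4]
-60 5 [-0.2 10.6] [30.3 31.6 33.9]
-55 5 [ 3.2 12. ] [29.3 33.1 34.2]
-50 3 [0.1 7.6] [31.2 34.2 34.8]
-45 5 [0.4 7.8] [30.7 32.5 34.4]
-40 5 [-4.2  8.1] [34.  34.4 35.2]
-35 7 [-2.4  8.5] [32.1 36.6 89.8]
-30 27 [-15.4  11.2] [  8.4  79.9 100.9]
-25 47 [-12.8  15.6] [ 13.9  56.5 100.1]
-20 5 [-13.4  15.9] [14.5 28.7 39.1]
```

View pics/f.png

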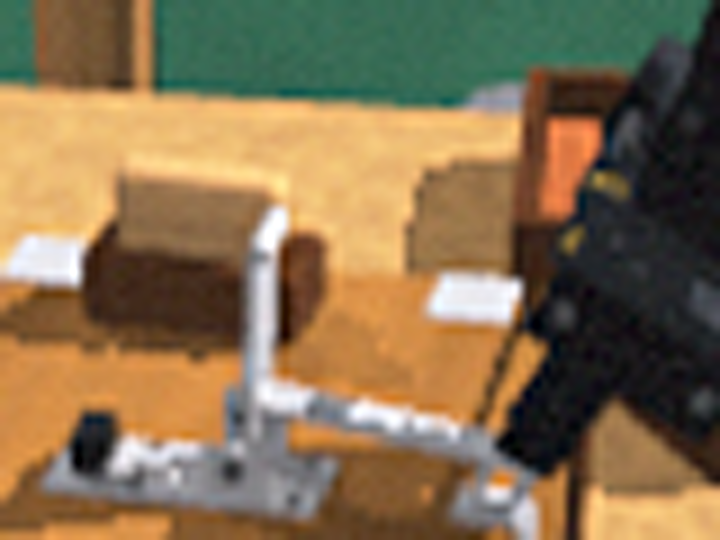

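The claw now points about 10° down with its lip in front of the keeper (500,490) and low force. Next I'll draw it back.

{"op": "carry_out", "data": {"deltas": [0,0,0,0.17,0,0.1,0.5,0,0,0,0.35,0,0.2,0.5,0,0,0,0.35,0,0.2,0.5,0,0,0,0.35,0,0.2,0.5]}}

```text
t: 5.35
eef_pos: [493.6, 32.7, 204.6]
tcp_rot: [-3.141, -0.523, -0.075]
ft_force: [-4.9, 2.6, 1.4]
opening: 0.186
```

{"op": "carry_out", "data": {"deltas": [0,0,0,0.09,0,0.05,0.5,0,0,0,0.17,0,0.1,0.5,0,0,0,0.17,0,0.1,0.5]}}

```text
t: 5.65
eef_pos: [495.2, 32.6, 204.5]
tcp_rot: [-3.141, -0.52, -0.074]
ft_force: [-5.1, 2.1, 1.4]
opening: 0.185
```

{"op": "carry_out", "data": {"deltas": [0,0,0,0.09,0,0.05,0.5,0,0,0,0.09,0,0.05,0.5]}}

```text
t: 5.85
eef_pos: [495.8, 32.6, 204.3]
tcp_rot: [-3.141, -0.517, -0.074]
ft_force: [-6.0, 2.3, 2.2]
opening: 0.183
```

{"op": "carry_out", "data": {"deltas": [0,0,0,0.09,0,0.05,0.5,0,0,0,0.09,0,0.05,0.5]}}

```text
t: 6.05
eef_pos: [496.5, 32.5, 204.3]
tcp_rot: [-3.141, -0.514, -0.074]
ft_force: [-5.7, 2.6, 3.6]
opening: 0.18
```

{"op": "carry_out", "data": {"deltas": [0,0,0,0.13,0,0.07,0.5,0,0,0,0.13,0,0.07,0.5]}}

```text
t: 6.25
eef_pos: [497.7, 32.5, 204.3]
tcp_rot: [-3.141, -0.511, -0.074]
ft_force: [-5.2, 2.6, 1.2]
opening: 0.186
```

{"op": "carry_out", "data": {"deltas": [0,0,0,0.13,0,0.07,0.5,0,0,0,0.13,0,0.07,0.5]}}

```text
t: 6.45
eef_pos: [498.9, 32.4, 204.3]
tcp_rot: [-3.141, -0.508, -0.074]
ft_force: [-5.9, 1.3, 1.6]
opening: 0.184
```

```bash
python3 - <<'E'
from m import *
s=env.state();print(L(s['eef_pos']),s['tcp_rot'],s['ft_force'],s['opening']*95.1)
c,K,W=cam('side');q=L(cloud(c,K,W));im=c['img']
prof(q,im,range(-135,0,5),z0=5,yw=16)
c,K,W=cam('wrist');save('g.png',np.hstack([cv2.resize(im[130:190,205:265],(384,384),interpolation=2),c['img'][:,128:400]]))
E
```

```text
[-106.76934369   -0.27106117   24.26046189] [-3.14113647 -0.50824364 -0.07431414] [-5.90371953  1.30251533  1.58160876] 17.495940021814285
-135 3 [-8.3  9.7] [124.9 126.1 126.9]
-130 4 [-11.1  15.7] [ 48.1  91.2 129. ]
-125 6 [-11.7  15.6] [ 27.8  38.2 123.4]
-120 4 [12.8 15.9] [26.6 40.2 55.2]
-115 15 [-1.  15.6] [19.  35.1 51.3]
-110 13 [-6.5 15.4] [ 8.2 25.6 44.5]
-105 17 [-12.7  14.7] [ 7.  26.4 42.8]
-100 5 [ 7.4 12.6] [ 7.4 23.5 32.1]
-95 5 [-1.   9.5] [23.1 24.6 26.7]
-90 4 [ 1.2 13.3] [22.  26.5 28. ]
-85 3 [ 3.6 10.4] [26.2 26.2 26.8]
-80 5 [2.2 9.3] [23.6 27.2 28.1]
-75 6 [-6.   9.9] [25.  27.8 29.3]
-70 5 [-0.8  9.5] [26.6 27.2 30.8]
-65 5 [0.1 9.5] [25.8 29.  30.8]
-60 4 [-1.   8.4] [27.9 28.9 31.5]
-55 5 [-2.9 12.6] [28.9 30.4 31.3]
-50 5 [-5.  11.6] [28.5 29.4 30.3]
-45 6 [-5.   9.8] [26.5 31.6 32.1]
-40 4 [ 0.5 11.6] [31.5 32.7 33.4]
-35 5 [-1.3  9.5] [30.8 32.3 33.7]
-30 7 [-14.7  15. ] [ 8.  32.8 37. ]
-25 11 [-15.6   9.8] [ 7.3 19.9 35.1]
-20 8 [-11.   14.6] [16.8 31.1 35.9]
-15 13 [-12.4  16. ] [19.7 35.  42.3]
-10 19 [-11.1  15.9] [25.3 44.7 53.6]
-5 18 [-12.7  15.6] [33.  54.3 61.2]
```

View pics/g.png

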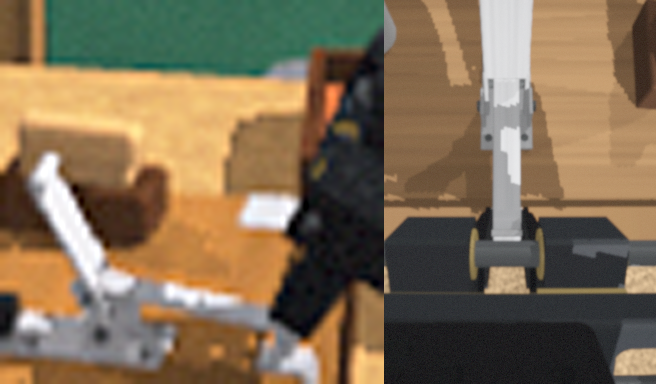

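The lever has swung back to about 1.2 rad and the claw is still over the keeper. There's no bite yet (only the 5 N rub), so I'll keep drawing.

{"op": "carry_out", "data": {"deltas": [0,0,0,0.13,0,0.07,0.5,0,0,0,0.13,0,0.07,0.5]}}

```text
t: 6.75
eef_pos: [499.5, 32.3, 204.0]
tcp_rot: [-3.141, -0.504, -0.074]
ft_force: [-9.5, 2.1, 3.6]
opening: 0.186
```

{"op": "carry_out", "data": {"deltas": [0,0,0,0.13,0,0.07,0.5,0,0,0,0.13,0,0.07,0.5]}}

```text
t: 6.95
eef_pos: [499.7, 32.3, 203.6]
tcp_rot: [-3.141, -0.499, -0.074]
ft_force: [-11.4, 2.0, 5.1]
opening: 0.185
```

{"op": "carry_out", "data": {"deltas": [0,0,0,0.13,0,0.07,0.5,0,0,0,0.13,0,0.07,0.5]}}

```text
t: 7.15
eef_pos: [499.9, 32.3, 203.3]
tcp_rot: [-3.141, -0.495, -0.074]
ft_force: [-12.0, 1.9, 6.5]
opening: 0.186
```

{"op": "carry_out", "data": {"deltas": [0,0,0,0.2,0,0.08,0.5,0,0,0,0.2,0,0.08,0.5,0,0,0,0.2,0,0.08,0.5]}}

```text
t: 7.45
eef_pos: [500.4, 32.3, 203.0]
tcp_rot: [3.142, -0.489, -0.074]
ft_force: [-13.2, 2.0, 6.0]
opening: 0.185
```

{"op": "carry_out", "data": {"deltas": [0,0,0,0.15,0,0.06,2.5,0,0,0,0.1,0,0.04,3.5,0,0,0,0,0,0,4.5,0,0,0,0,0,-0.5,5,0,0,0,0,0,-3,5,0,0,0,0,0,-6,5,0,0,0,0,0,-10,5,0,0,0,0,0,-14,0.5,0,0,0,0,0,-14,0,0,0,0,0,0,-14,0]}}

```text
t: 8.45
eef_pos: [434.7, 37.2, 327.3]
tcp_rot: [-3.142, -0.492, -0.074]
ft_force: [0.1, -0.1, -1.1]
opening: 0.33
```

```bash
python3 - <<'E'
from m import *
s=env.state();print(L(s['eef_pos']),s['tcp_rot'],s['ft_force'],s['opening']*95.1)
c,K,W=cam('side');q=L(cloud(c,K,W));im=c['img']
prof(q,im,range(-135,60,5),z0=5,yw=20)
c,K,W=cam('wrist');save('i.png',np.hstack([cv2.resize(im[130:190,195:275],(512,384),interpolation=2),c['img'][:,120:400]]))
E
```

```text
[-1.71183030e+02 -1.08084026e-01  1.47300164e+02] [-3.14157601 -0.49162655 -0.07373035] [ 0.13267494 -0.0506136  -1.07710199] 31.366258108163404
-115 12 [-4.7 12.2] [18.8 34.1 42. ]
-110 7 [-4.8 12.2] [10.3 17.6 21.6]
-105 12 [ 0.9 12.5] [ 6.6 15.  23.6]
-100 7 [-3.9  9.1] [18.5 22.8 24.4]
-95 5 [-4.  10.7] [23.  23.9 25.9]
-90 5 [ 0.2 10. ] [21.  24.3 24.7]
-85 3 [0.8 8.4] [24.6 25.  27.5]
-80 5 [-5.7  9.4] [24.3 25.7 26.8]
-75 4 [-2.6 12.5] [25.1 26.1 26.4]
-70 6 [-1.6  8.6] [23.5 26.7 28.9]
-65 4 [ 0.2 10.9] [28.1 28.9 31.5]
-60 6 [1.9 7.9] [25.3 28.1 29.6]
-55 5 [-3.7  9.7] [28.  29.4 30.6]
-50 5 [0.7 9.7] [28.7 31.1 31.7]
-45 5 [ 3.4 10.2] [28.4 30.3 32.1]
-40 5 [-3.6  6.8] [29.1 31.7 33.4]
-35 5 [ 1.3 11.7] [30.5 33.4 33.4]
-30 12 [-14.6  19.5] [10.9 31.6 35.7]
-25 20 [-16.8  18.7] [ 5.5 15.4 34.7]
-20 13 [-15.8  19. ] [ 6.6 23.4 35.1]
-15 24 [-15.9  19.8] [ 6.8 24.7 36.1]
-10 26 [-16.8  18.8] [13.  39.6 48.6]
-5 21 [-11.5  16.2] [28.2 50.2 57.8]
0 15 [-11.1  17.2] [54.5 61.  65.4]
5 17 [-9.8 17.1] [58.  69.1 76.6]
10 15 [-7.4 17.4] [72.8 78.5 91.1]
15 17 [-13.1  15.9] [80.5 87.1 92.6]
30 8 [-1.8 13.5] [ 6.8 11.7 20.3]
35 12 [-3.5 17.6] [ 5.7 15.1 19.1]
40 4 [ 1.9 10.6] [ 9.1 14.3 18.6]
```

View pics/i.png

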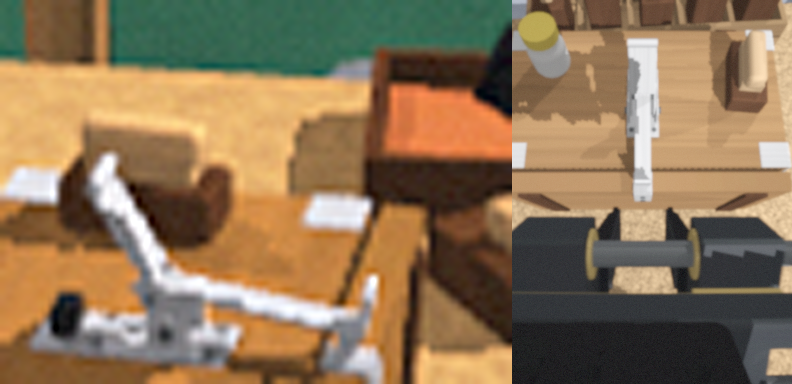

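The claw is hooked over the keeper (345,330) and the lever has swung back to about 1 rad. The bystanders are in place. Next I'll plan the lever push.

```bash
cat > p.py <<'E'
from m import *
PIV=np.array([-16.,16.])
def pt(th,r=70,h=6,off=0): # contact point on outer face, off = gap along the face normal
    h+=off; return PIV+[r*np.cos(th)-h*np.sin(th), r*np.sin(th)+h*np.cos(th)]
def rows(wps):  # (local x, z, alpha)
    s=env.state(); p0=np.array(s['eef_pos']); R0=R.from_euler('xyz',s['tcp_rot'])
    for x,z,a in wps:
        xy=np.array([605.4,24.9])+x*ex-0.5*ey; t=np.array([*xy,z+180])
        d=R0.inv().apply(t-p0)/10; rv=(R0.inv()*R.from_euler('xyz',[np.pi,-a,-.0735])).as_rotvec()
        print(np.round(rv,2).tolist(),np.round(d,2).tolist())
E
python3 - <<'E'
from p import *
rows([(*pt(.98,off=45),.7),(*pt(.98,off=12),.7)])
E
```

```text
[0.0, 0.21, -0.0] [11.39, 0.01, 10.92]
[0.0, 0.21, -0.0] [12.94, 0.01, 13.83]
```

{"op": "carry_out", "data": {"deltas": [0,0.1,0,4,0,3,0,0,0.21,0,8,0,7,0,0,0.21,0,11.4,0,10.9,0,0,0.21,0,11.4,0,10.9,0,0,0.21,0,11.4,0,10.9,0,0,0.21,0,12.9,0,13.8,0,0,0.21,0,12.9,0,13.8,0,0,0.21,0,12.9,0,13.8,0]}}

```text
t: 9.35
eef_pos: [611.9, 24.1, 263.9]
tcp_rot: [3.141, -0.697, -0.074]
ft_force: [-0.1, 0.9, -0.7]
opening: 0.005
```

```bash
python3 - <<'E'
from p import *
s=env.state();print(L(s['eef_pos']),s['tcp_rot'],s['ft_force'],s['opening']*95.1)
rows([(*pt(t,off=0),min(.7,t)) for t in (.98,.9,.8,.7,.6,.5,.4)])
c,K,W=cam('side');save('j.png',c['img'],(190,120,290,195),6)
E
```

```text
[ 6.49626994 -0.36213103 83.94994866] [ 3.14149824 -0.6965645  -0.07366999] [-0.07099529  0.94728896 -0.67508871] 0.4980030839073476
[0.0, 0.0, -0.0] [0.47, 0.01, 1.24]
[0.0, 0.0, -0.0] [0.65, 0.01, 1.77]
[0.0, 0.0, -0.0] [0.82, 0.01, 2.45]
[0.0, 0.0, -0.0] [0.91, 0.01, 3.14]
[0.0, -0.1, -0.0] [0.94, 0.01, 3.85]
[0.0, -0.2, -0.0] [0.9, 0.01, 4.55]
[0.0, -0.3, -0.0] [0.78, 0.01, 5.24]
```

View pics/j.png

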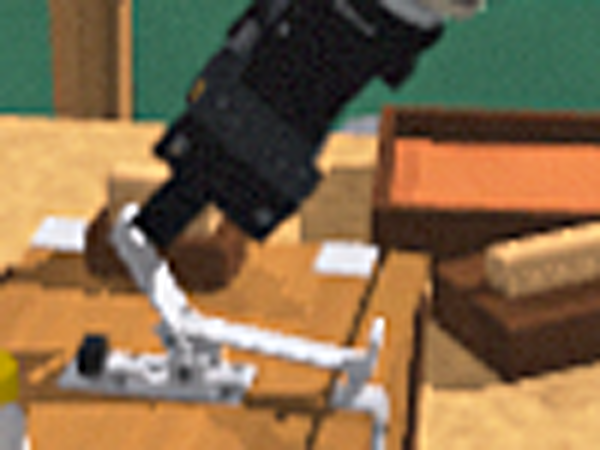

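The closed fingertips (145,235) are just off the lever's outer face near its end. I'll start the push.

{"op": "carry_out", "data": {"deltas": [0,0,0,0.35,0,0.8,0,0,0,0,0.5,0,1.25,0,0,0,0,0.6,0,1.5,0,0,0,0,0.65,0,1.8,0,0,0,0,0.75,0,2.1,0,0,0,0,0.82,0,2.45,0,0,0,0,0.82,0,2.45,0]}}

```text
t: 10.1
eef_pos: [634.3, 22.5, 251.0]
tcp_rot: [-3.142, -0.698, -0.074]
ft_force: [-0.9, 1.5, 3.4]
opening: 0.006
```

```bash
python3 - <<'E'
from p import *
s=env.state();print(L(s['eef_pos']),s['tcp_rot'],s['ft_force'])
c,K,W=cam('side');q=L(cloud(c,K,W));prof(q,c['img'],range(-120,60,10),step=10,z0=5,yw=16);save('k.png',c['img'],(190,120,290,195),6)
rows([(*pt(t,off=0),min(.65,t)) for t in (.7,.6,.5,.4,.3,.2)])
E
```

```text
[28.9496863  -0.30777919 71.02201072] [-3.14158092 -0.69818398 -0.0736611 ] [-0.94690672  1.52035419  3.43571773]
-120 20 [-4.3 14.3] [ 32.7 193.6 310.6]
-110 23 [-0.2 12.4] [  8.1  21.8 121.6]
-100 17 [-5.  14.9] [  5.8  22.6 269.7]
-90 25 [-7.4 15.1] [ 22.1 196.3 269.8]
-80 25 [-4.7 15.8] [ 21.8 201.4 257.3]
-70 28 [-10.4  15.8] [ 23.  128.1 234.9]
-60 13 [-3.4 14.2] [ 24.7  27.9 224.5]
-50 15 [-3.3 14.8] [ 11.1  29.3 197. ]
-40 17 [-6.  14.8] [ 13.   29.9 189.1]
-30 17 [-15.5  15.7] [  5.6  29.4 174.8]
-20 38 [-13.2  15.2] [  8.7  33.2 170.3]
-10 29 [-12.6  15.9] [ 12.9  37.2 169.7]
0 43 [-7.7 14.8] [31.9 49.9 99.9]
10 55 [-9.3 14.6] [  9.5  74.7 105.3]
20 32 [-3.1 13.6] [38.1 73.4 94.4]
30 35 [-2.7 15.6] [ 6.9 70.1 84.1]
40 6 [ 3.3 11.9] [ 6.5 14.5 19.5]
[0.0, -0.05, -0.0] [0.02, 0.02, 0.72]
[0.0, -0.1, -0.0] [0.05, 0.02, 1.42]
[0.0, -0.2, -0.0] [0.01, 0.02, 2.12]
[0.0, -0.3, -0.0] [-0.11, 0.02, 2.82]
[0.0, -0.4, -0.0] [-0.29, 0.02, 3.5]
[0.0, -0.5, -0.0] [-0.54, 0.01, 4.15]
```

View pics/k.png

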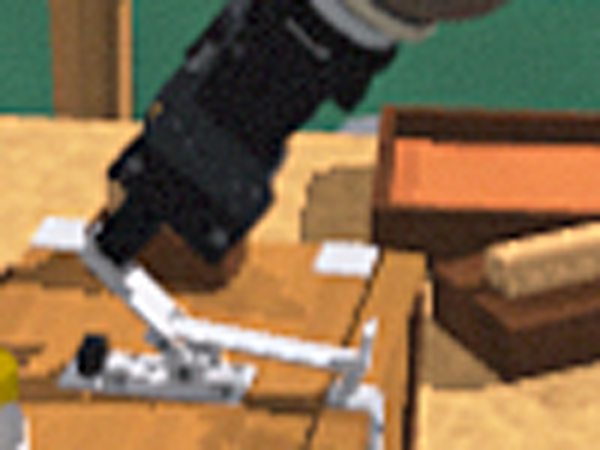

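The lever is at about 0.8 rad with a 3.5 N push, and the claw is still hooked (350,360). I'll continue.

{"op": "carry_out", "data": {"deltas": [0,-0.02,0,0.02,0,0.36,0,0,-0.05,0,0.03,0,0.72,0,0,-0.08,0,0.04,0,1.07,0,0,-0.1,0,0.05,0,1.42,0,0,-0.15,0,0.03,0,1.77,0,0,-0.2,0,0.01,0,2.12,0,0,-0.25,0,-0.05,0,2.47,0,0,-0.25,0,-0.05,0,2.47,0]}}

```text
t: 10.95
eef_pos: [650.2, 21.3, 232.0]
tcp_rot: [-3.141, -0.447, -0.074]
ft_force: [-0.8, 1.7, 5.9]
opening: 0.005
```

```bash
python3 - <<'E'
from p import *
s=env.state();print(L(s['eef_pos']),s['tcp_rot'],s['ft_force'])
c,K,W=cam('side');q=L(cloud(c,K,W));prof(q,c['img'],range(-120,-20,10),step=10,z0=5,yw=16)
rows([(*pt(t,off=0),min(.65,t)) for t in (.4,.3,.2,.1,.05,0)])
E
```

```text
[44.98635231 -0.3563561  51.98343174] [-3.14141082 -0.44661024 -0.07390462] [-0.79666635  1.71349848  5.86582857]
-110 21 [-1.5 12.1] [11.  29.  43.9]
-100 17 [-1.5 10.8] [ 5.5 19.  23. ]
-90 8 [-0.1 11.8] [21.7 23.8 24.3]
-80 11 [-1.2 14.4] [ 19.9  23.1 186.8]
-70 22 [-11.1  14.9] [ 22.5 201.  213.2]
-60 12 [-3.5 13.5] [ 21.8  25.4 157.6]
-50 9 [-4.3  9.4] [23.7 24.9 29.1]
-40 17 [-14.1  12.9] [ 23.5  27.3 169.5]
-30 35 [-14.4  15.3] [  8.  129.6 201.4]
[0.0, -0.05, -0.0] [-0.04, 0.01, 0.34]
[-0.0, -0.15, -0.0] [-0.04, 0.01, 1.05]
[-0.0, -0.25, -0.0] [-0.12, 0.01, 1.74]
[-0.0, -0.35, -0.0] [-0.27, 0.01, 2.43]
[-0.0, -0.4, -0.0] [-0.37, 0.01, 2.77]
[-0.0, -0.45, -0.0] [-0.49, 0.01, 3.1]
```

{"op": "carry_out", "data": {"deltas": [0,-0.05,0,-0.04,0,0.34,0,0,-0.1,0,-0.04,0,0.7,0,0,-0.15,0,-0.04,0,1.05,0,0,-0.2,0,-0.08,0,1.4,0,0,-0.25,0,-0.12,0,1.74,0,0,-0.25,0,-0.12,0,1.74,0]}}

```text
t: 11.6
eef_pos: [657.1, 20.7, 215.3]
tcp_rot: [-3.141, -0.196, -0.074]
ft_force: [-0.3, 0.6, 3.0]
opening: 0.003
```

```bash
python3 - <<'E'
from p import *
s=env.state();print(L(s['eef_pos']),s['tcp_rot'],s['ft_force'])
rows([(*pt(t,off=0),min(.65,t)) for t in (.2,.15,.1,.05,0,-.05)])
E
```

```text
[51.89718674 -0.43471699 35.26242954] [-3.14131597 -0.19648509 -0.07406088] [-0.26922566  0.58451725  2.95993778]
[-0.0, 0.0, -0.0] [-0.04, 0.01, -0.06]
[-0.0, -0.05, -0.0] [-0.01, 0.01, 0.29]
[-0.0, -0.1, -0.0] [-0.01, 0.01, 0.64]
[-0.0, -0.15, -0.0] [-0.02, 0.01, 0.99]
[-0.0, -0.2, -0.0] [-0.05, 0.01, 1.34]
[-0.0, -0.25, -0.0] [-0.1, 0.01, 1.69]
```

{"op": "carry_out", "data": {"deltas": [0,-0.03,0,0,0,0.15,0,0,-0.05,0,0,0,0.3,0,0,-0.08,0,0,0,0.47,0,0,-0.1,0,0,0,0.64,0,0,-0.13,0,0,0,0.8,0,0,-0.15,0,0,0,0.95,0,0,-0.15,0,0,0,0.95,0]}}

```text
t: 12.3
eef_pos: [659.0, 20.5, 205.3]
tcp_rot: [-3.141, -0.045, -0.074]
ft_force: [0.9, 0.9, 0.2]
opening: 0.003
```

{"op": "carry_out", "data": {"deltas": [0,-0.02,0,0,0,0.08,0,0,-0.04,0,0,0,0.15,0,0,-0.04,0,0,0,0.15,0]}}

```text
t: 12.6
eef_pos: [659.1, 20.5, 203.5]
tcp_rot: [-3.141, -0.004, -0.074]
ft_force: [0.3, 0.3, 1.0]
opening: 0.005
```

{"op": "carry_out", "data": {"deltas": [0,0,0,0,0,0.05,0,0,0,0,0,0,0.1,0,0,0,0,0,0,0.1,0]}}

```text
t: 12.9
eef_pos: [659.0, 20.4, 202.4]
tcp_rot: [-3.142, -0.004, -0.074]
ft_force: [-0.3, 0.3, 0.6]
opening: 0.003
```

{"op": "carry_out", "data": {"deltas": [0,0,0,0,0,0.05,0,0,0,0,0,0,0.1,0,0,0,0,0,0,0.1,0]}}

```text
t: 13.2
eef_pos: [659.0, 20.4, 202.3]
tcp_rot: [-3.142, -0.005, -0.074]
ft_force: [-1.9, 0.0, 7.2]
opening: 0.007
```

{"op": "carry_out", "data": {"deltas": [0,0,0,0,0,0.05,0,0,0,0,0,0,0.1,0,0,0,0,0,0,0.1,0]}}

```text
t: 13.5
eef_pos: [659.0, 20.4, 202.3]
tcp_rot: [-3.142, -0.006, -0.074]
ft_force: [-3.6, 0.2, 8.6]
opening: 0.001
```

```bash
python3 - <<'E'
from p import *
s=env.state();print(L(s['eef_pos']),s['tcp_rot'],s['ft_force'])
c,K,W=cam('side');q=L(cloud(c,K,W));save('l.png',c['img'],(190,120,290,195),6);prof(q,c['img'],range(-120,70,10),step=10,z0=5,yw=16)
E
```

```text
[53.82866466 -0.56592861 22.28040275] [-3.14153791 -0.00584419 -0.074011  ] [-3.60682255  0.18154865  8.63098468]
-110 17 [ 1.2 10.3] [18.6 34.5 44.1]
-100 19 [-2.1 14.9] [  7.1  19.9 288.6]
-90 18 [-1.1 15.9] [ 20.1 163.3 428.8]
-80 9 [-4.   9.3] [ 19.6  21.  355.9]
-70 13 [-2.  11.9] [ 19.6  22.2 415.3]
-60 12 [-6.6 15.1] [ 17.8  22.  407.8]
-50 13 [-4.8 14.9] [  8.9  22.5 400.8]
-40 20 [-11.2  15.4] [  6.3 397.4 401. ]
-30 19 [-8.1 14.7] [  6.1  21.1 386. ]
-20 11 [-13.1   9.4] [18.7 21.2 22.5]
-10 13 [-12.9  15.5] [ 8.9 20.6 23.4]
0 15 [-9.6 15.7] [14.2 20.5 24. ]
10 64 [-12.2  15.7] [ 20.4 198.  248. ]
20 70 [-14.9  14.9] [ 19.9 138.  219.2]
30 48 [-14.4  15.3] [  6.2 123.1 168.9]
40 53 [-10.5  15.1] [ 9.5 43.1 77. ]
50 45 [ 1.2 14.5] [19.5 40.2 79.7]
60 18 [ 5.2 13.6] [ 23.2  47.1 186. ]
```

View pics/l.png

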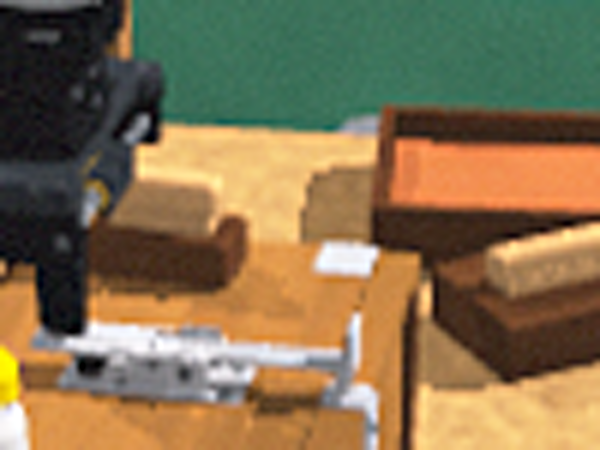

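The lever lies flat and the TCP met a firm stop at the closed height (22.3 mm above the roof against a nominal 22). Next I'll retreat straight up and check.

{"op": "carry_out", "data": {"deltas": [0,0,0,0,0,-1,0,0,0,0,0,0,-4,0,0,0,0,0,0,-9,0,0,0,0,-5,0,-14,0,0,0,0,-10,0,-17,0,0,0,0,-12,0,-17,0,0,0,0,-12,0,-17,0,0,0,0,-12,0,-17,0]}}

```text
t: 14.35
eef_pos: [538.0, 29.4, 372.8]
tcp_rot: [-3.142, -0.008, -0.074]
ft_force: [-0.1, -1.1, 0.0]
opening: 0.007
```

```bash
python3 - <<'E'
from p import *
s=env.state();print(L(s['eef_pos']),s['ft_force'])
c,K,W=cam('side');q=L(cloud(c,K,W));im=c['img']
for nm in('side','wrist'):
    c,K,W=cam(nm);q=L(cloud(c,K,W));print(nm);prof(q,c['img'],range(-115,75,10),step=10,z0=5,yw=20)
    k=q[(abs(q[...,2])<5)&(abs(q[...,1])<160)&(abs(q[...,0])<140)];print(np.percentile(k[:,0],[.3,99.7]))
save('m.png',np.hstack([cv2.resize(im[120:195,190:270],(400,375),interpolation=2),c['img'][:375,100:490]]))
E
```

```text
[-67.52392284  -0.3605317  192.77519004] [-0.10035839 -1.11906936  0.02642149]
side
-115 20 [ 1.1 19.1] [374.7 403.2 413.6]
-105 96 [-16.4  18.9] [  9.1 291.2 411.9]
-95 83 [-15.  19.] [ 14.  319.6 388.2]
-85 44 [-4.5 15.2] [ 21.  215.8 241.1]
-75 65 [-1.1 14.5] [ 19.5 213.3 242.7]
-65 60 [-1.7 14.2] [ 19.4 214.3 242.9]
-55 13 [-4.2 14.2] [ 18.6  22.1 361.6]
-45 23 [-10.6  19.9] [ 11.4 369.9 397.6]
-35 25 [-6.5 19.4] [  6.2  22.3 412.2]
-25 28 [-15.9  19.5] [ 5.3 20.4 24.2]
-15 21 [-14.2  19.6] [ 6.9 19.8 22.4]
-5 20 [-3.  19.1] [13.2 19.6 22.7]
5 21 [-10.   18.3] [12.1 20.7 22.8]
15 17 [-8.8 15.5] [19.6 21.6 24.4]
25 21 [-10.   17.2] [ 6.1 21.3 22.7]
35 25 [-6.6 17.3] [ 5.5 19.6 23.9]
45 14 [-8.2 18.1] [20.1 21.5 24. ]
55 17 [-9.5 13.3] [18.6 23.4 26.7]
[-110.03085105  115.98865899]
wrist
-105 153 [-9.1  8.2] [21.1 30.1 44.4]
-95 117 [-9.1  8.2] [20.8 22.3 24. ]
-85 132 [-9.1  8.1] [ 20.7  22.  245.8]
-75 184 [-9.1  8. ] [ 20.3  22.3 246.6]
-65 299 [-9.   7.9] [ 20.4 200.1 264.4]
-55 834 [-16.8  19.5] [ 20.7 291.7 293.4]
-45 15865 [-18.9  19.3] [291.1 308.  318.9]
-35 4762 [-19.2  19.3] [ 21.4 288.8 293.2]
-25 204 [-19.4  18.3] [19.1 21.2 24. ]
-15 245 [-19.3  18.1] [18.7 21.  24.2]
-5 225 [-15.8  14.5] [16.4 20.4 22.3]
5 214 [-15.8  14.4] [19.1 21.3 23. ]
15 235 [-14.5  14.2] [19.7 21.4 22.9]
25 242 [-15.6  14.1] [19.4 21.2 22.9]
35 243 [-15.6  14. ] [19.8 21.4 22.9]
45 255 [-15.5  13.9] [19.6 21.3 22.9]
55 280 [-15.2  13.6] [20.  23.7 26.6]
65 42 [-14.3  12.6] [21.1 24.4 25.7]
[-108.7821526   116.62020867]
```

View pics/m.png

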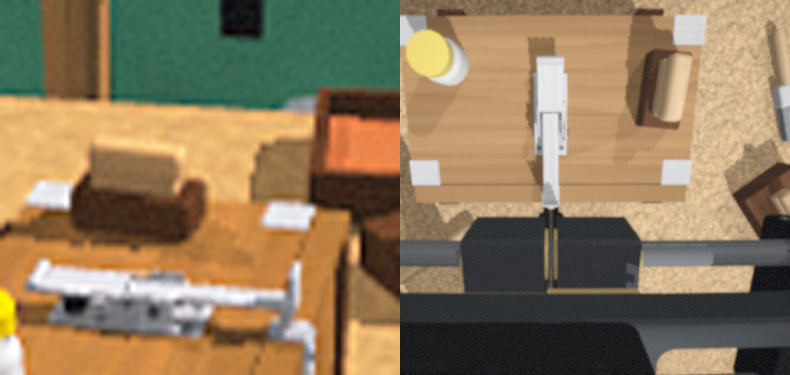

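The lever is flat on the base (flat profile at 21.3 mm) and the claw is hooked at (285,300). The door front has moved back about 6 mm, and the jar and border block have not moved. I'm handing the job in.

```bash
python3 -c "
from cell import env
print(env.state()['qvel'].round(4)); print(env.job_done())"
```

```text
[-0.0011  0.0095  0.0014 -0.0019  0.0004 -0.0008]
the job is handed in; nothing more can be done
None
```

The door is latched shut, and I handed the job in at about 14.5 s of the 61 s allowed; the hand-in reports no verdict.

**What I did:** I pinched the thumb tab and swung the claw down in front of the keeper with the lever at its forward stop. I drew it back until it bit, at about 13 N, then released it. With closed fingertips I pushed the lever over and stopped at about 9 N, once it met the firm buffer.

**Last checks:**
- **Lever:** its plate reads level at 21.3 mm above the roof. The fingertips stopped at 22.3 mm against a nominal 22.
- **Door:** its front edge moved back about 5–6 mm, which matches drawn shut.
- **Claw:** the strap lies level over the keeper with the lip in front.
- **Surroundings:** the jar and border block look unmoved. I did not measure the other bystanders again, but the arm stayed clear of them.
- **Robot:** it is clear of everything, with a wrist force of about 1 N.

**Disagreements:** the side camera places the latch about 3 mm further left (+y) than the top and wrist cameras do. I used the latter two, and the pinch fitted. The bite came with the lever already back at roughly 1.0–1.2 rad, still above the required 0.7.

I viewed 11 pictures, a few more than the planned 8 but within the limit of 12.

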